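# Shift the can mixer's gear lever into the yellow notch

## Robot

A 6-joint arm with a two-finger parallel gripper is mounted at the origin on the work surface. World frame = base frame: x ahead of the robot, y to its left, z up, the work surface at z = 0. Lengths are in mm, angles in rad, forces in N, time in s.
With the tool pointing down it reaches from about 400 to 825 mm from the base axis. Payload 7 kg.
Tool frame: the origin (TCP) lies at the very end of the fingers, on their centre line; the grasp point (between the pads) lies 19 mm behind it; z points along the fingers, y is the line along which they close (so a half turn about z gives the same grasp; the last joint's range is limited). The gripper opens to 88 mm and grips with 3 to 60 N. Pads are 19 mm wide; open, the fingers measure 130 mm over their backs; the gripper's body (78 mm by 193 mm) begins 47 mm behind the grasp point.
Start: joints at [-0.915, 0.359, 0.012, 0, -1.224, -0.288], TCP at [242.678, -629.843, 226.561] pointing down, gripper open.
Joint ranges: [-3.07, 3.07], [-1.43, 2.12], [-1.02, 1.25], [-3.03, 1.67], [-3.05, -0], [-3.03, 3.03]. Speed limits (rad/s): [2.39, 2.39, 3.01, 3.14, 3.14, 3.14].

## Interface

Orientations are given as a unit quaternion [x, y, z, w].
In Python, from plant import bot gives the robot as it stands. Calls block until the motion is done:
- bot.move_ptp(position, orientation): joint-space move of the TCP to a pose.
- bot.line_to(position, velocity=150, ori=None): straight line of the TCP; ori=None keeps the orientation; velocity is the mean speed in mm/s.
- bot.move_joints(angles): joint-space move.
- bot.move_gripper(opening, force=None): finger opening in mm; force is the grip in N (None keeps the last); returns when the fingers have stopped.
- bot.pause(seconds).
- bot.solve_ik(position, orientation): joint angles nearest the present ones, or None.
- bot.read_state(): the state.
- bot.camera(name): name is "side" or "top"; returns the picture (480x640x3 uint8, red, green, blue); there is no depth.
- bot.get_calibration(name): a dict with "fx", "fy", "cx", "cy" (pixels), "distortion" ([k1, k2, p1, p2, k3] as OpenCV has them; the pictures are not rectified), "view" (4x4, takes a point from world to camera coordinates). Camera axes: x right, y up, looking along -z (the intrinsics and any distortion apply to the point x, -y, -z); pixel columns grow to the right and rows downward; lengths in mm; the calibration is good to about 2 mm. A picture is of the moment at which its call begins. get_calibration takes no time and is no camera call.
A pose or a line that the arm cannot do raises bot.Unreachable and nothing moves.
- bot.close_job(): hands the job in; it is judged then, once.
The state is a dict: "t": time; "joint_pos": joint angles; "qvel": joint speeds; "tau": joint torques, N m; "tcp_pos": TCP position; "eef_rot": TCP orientation; "contact_force": force on the tool from outside, world axes, zero at the start; "moment": the same for the moment, N m; "width": finger opening in mm; "finger_force": force on a finger pad.
Only numpy, scipy, OpenCV 4.12 (cv2) and the standard library are available. Lean on these libraries where they do the work, as an engineer would, in place of code of your own. Each camera call takes 0.05 s, during which the arm holds its last target. There are 200 camera calls.

## Task

The can mixer's gear lever is resting in the wide neutral gap in the middle of its toothed gate. Put it into the yellow speed: shift the lever into the notch belonging to the yellow plate, so that it drops fully home in that notch and stays there by itself, then let go of it. The plates only roughly line up with the notches, so feel for the notch rather than forcing the lever against the gate, and do not shove the things lying around the mixer.

Things in the scene. Friction and masses are not known exactly. Their poses are not given: they have to be found in the camera images.
- mixer: Blue can-rolling mixer, fixed. Origin: centre of the gearbox's underside, on the bench; z up, x away from the robot at yaw 0, y along the gate. Gearbox 130 x 250 x 100 mm (x, y, z). A clamped can on rollers on the +y side reaches y 367, z 145 mm; a motor on the -y side y -215, z 92 mm; a guard bar behind the lever (x 28 to 40 mm) z 120 mm.
- ledge (a point): Middle of the gearbox ledge's top (mixer x -47, y 0, z 140 mm). The ledge (30 x 200 mm) carries four coloured plates, 24 x 20 x 5 mm, one per notch: yellow, red, white, green in any order along y, the plates in the same order as their notches.
- gate (a point): Nominal middle of the steel toothed gate at mixer x -18, y 0, z 140 mm. It spans x -31 to -6 mm, curved about the lever's pivot, outer radius 138 mm. Openings face +x: a wide neutral gap in the middle and two notches each side, at lever swings of about 0.3 and 0.515 rad; 15 mm wide for the 12 mm blade. The real gate is shifted along y by up to 9 mm either way, unreported.
- lever: Gear lever: 10 mm steel shaft, ball knob, and a flat-sided blade (12 x 12 mm, 100 to 160 mm up) that runs in the gate. Origin: its pivot, at mixer x 0, y 0, z 10 mm; own z runs up the shaft. It swings about the mixer's x axis (+-0.7 rad, stays put, friction about 1.5 N at the knob) and rocks fore and aft. A spring rocks it to -x, into the gate: 3 to 5 N at the knob. Nothing may press the blade with over 90 N; a push at the knob is 1.7 times as strong at the blade.
- knob (a point): Centre of the black ball knob, 40 mm diameter, 220 mm from the pivot. Mixer x of this point: +24 mm when drawn right out against the spring (stop); above +2 mm the shaft clears all teeth and swings freely; about 0 when it rests on a tooth between notches; about -27 mm when home in a notch or in the neutral gap. Starts about 228 mm above the bench.
- blade (a point): Point on the shaft's centre line 130 mm from the pivot, at the middle of the square blade, where it runs between the gate's teeth. About 16 mm to the mixer's -x side of the pivot when home in a notch.
- yellow_mark (a point): Point 31 mm to the mixer's +x side of the yellow plate's centre, at z 140 mm: nominally the shaft's centre when home in the yellow notch; the true notch lies up to 9 mm to either side of it along the mixer's y.
- tint: Tint bottle, white with yellow label and red cap, 54 mm diameter, 150 mm tall, standing; origin under its centre. Bystander.
- cup: Clear plastic cup, 90 mm diameter, 100 mm tall, standing; origin under its centre. Bystander.
- brush: Paint brush, 200 mm long, lying; origin under its middle. Bystander.
- funnel: Red plastic funnel standing mouth down, 100 mm diameter, 130 mm tall; origin under its centre. Bystander.
- stick: Wooden stirring stick 210 x 26 x 5 mm, lying; origin under its middle. Bystander.
- scraper: Scraper 190 mm long, lying; origin under its middle. Bystander.

How it is judged:
By the outcome, as a careful person would: the job done as asked, in the order asked, and still so for the second after the job is handed in, with the robot touching nothing.
It also fails if it takes over 42 s, if anything falls off the work surface, if the arm or the gripper's body presses on something with over 40 N, if the wrist force passes 120 N, or if a joint passes its speed limit or range.

## Working session

There is one attempt and no reset: what is moved stays moved. The work goes in short steps, each a Python script; the robot and the scene stay as the last script left them, time stands still between calls to the robot, and variables do not carry over. Pictures are saved under pics/ and viewed, at most 10 in all, crops included, and the job is handed in when it is done.

```bash
mkdir -p pics
python3 - <<'E'
from plant import bot
import cv2,numpy as np
for n in("top","side"):
    im=bot.camera(n); cv2.imwrite(f"pics/{n}0.png",im[:,:,::-1])
    c=bot.get_calibration(n); print(n,{k:np.round(v,3).tolist() for k,v in c.items()})
print(bot.read_state())
E
```

```text
top {'fx': 451.257, 'fy': 451.257, 'cx': 318.135, 'cy': 239.182, 'distortion': [-0.112, 0.0, 0.0, 0.0, 0.0], 'view': [[-0.029, -1.0, -0.011, -35.706], [0.994, -0.03, 0.1, -516.389], [-0.101, -0.008, 0.995, -1076.904], [0.0, 0.0, 0.0, 1.0]]}
side {'fx': 555.572, 'fy': 555.572, 'cx': 309.059, 'cy': 230.534, 'distortion': [0.037, 0.0, 0.0, 0.0, 0.0], 'view': [[-0.765, -0.644, -0.012, 352.834], [0.493, -0.597, 0.633, -393.97], [-0.415, 0.479, 0.774, -1225.991], [0.0, 0.0, 0.0, 1.0]]}
{'t': 0.1, 'joint_pos': array([-9.14878827e-01,  3.59322639e-01,  1.11296120e-02, -3.06775719e-04,
       -1.22410571e+00, -2.88076180e-01]), 'qvel': array([ 3.69258025e-04, -1.02984339e-03,  3.16895978e-03,  2.20108241e-04,
       -2.03936377e-03,  7.84439589e-05]), 'tau': array([ 4.19589669e-04, -5.84165275e+01,  2.93752688e+01,  7.01544285e+00,
        1.01574662e-02, -5.31738715e-05]), 'tcp_pos': array([ 242.52422757, -629.44262041,  225.70284563]), 'eef_rot': array([-1.82834104e-01,  9.83143482e-01,  7.34643645e-04, -2.13094061e-04]), 'contact_force': array([ 0.20077383, -0.03160453, -0.18374406]), 'moment': array([ 0.03044711,  0.03267608, -0.00565456]), 'finger_force': 0.0, 'width': 87.61033414368995}
```

View pics/top0.png

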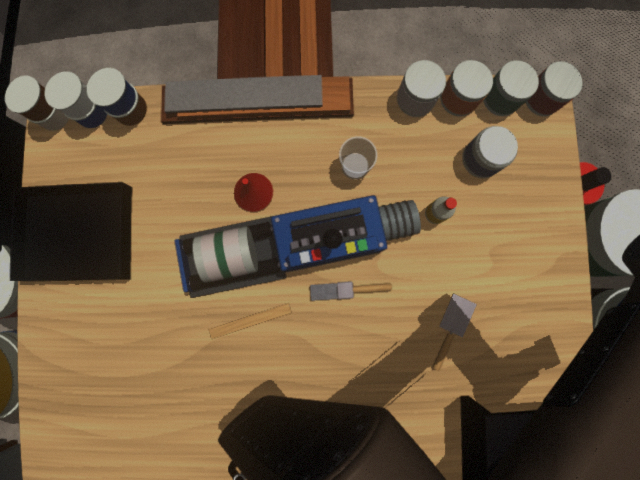

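View pics/side0.png

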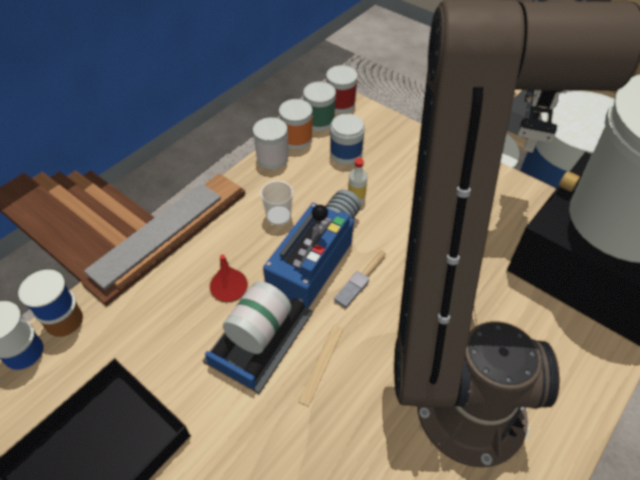

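The top view shows the mixer at yaw of about +0.15. The plates run from left (+y) to right: white (306,257), red (316,255), yellow (351,247), green (363,244). The knob is at (333,239). Yellow is therefore the first notch on the -y side.

```bash
cat > h.py <<'E'
from plant import bot
import cv2,numpy as np
def ray(n,uv):
    c=bot.get_calibration(n); K=np.array([[c["fx"],0,c["cx"]],[0,c["fy"],c["cy"]],[0,0,1]])
    p=cv2.undistortPoints(np.array([[uv]],float),K,np.array(c["distortion"]))[0,0]
    V=np.array(c["view"]); R=V[:3,:3]
    d=R.T@np.array([p[0],-p[1],-1]); return -R.T@V[:3,3], d/np.linalg.norm(d)
def onz(n,uv,z):
    o,d=ray(n,uv); return o+d*(z-o[2])/d[2]
def tri(a,b):
    (o1,d1),(o2,d2)=ray("top",a),ray("side",b)
    s=np.linalg.lstsq(np.c_[d1,-d2],o2-o1,rcond=None)[0]
    p,q=o1+s[0]*d1,o2+s[1]*d2; return (p+q)/2,np.linalg.norm(p-q)
def blobs(n,im,mask,box):
    x0,y0,x1,y1=box; m=np.zeros_like(mask); m[y0:y1,x0:x1]=mask[y0:y1,x0:x1]
    k,l,s,c=cv2.connectedComponentsWithStats(m.astype(np.uint8)); 
    return sorted([(int(s[i,4]),c[i].round(1)) for i in range(1,k)],key=lambda t:-t[0])[:4]
E
python3 - <<'E'
from h import *
for n,b,z in(("top",(270,190,425,280),5),("side",(255,190,365,310),5)):
    im=cv2.imread(f"pics/{n}0.png"); H=cv2.cvtColor(im,cv2.COLOR_BGR2HSV).astype(int); h,s,v=H[...,0],H[...,1],H[...,2]
    for nm,m in(("yel",(h>20)&(h<33)&(s>170)&(v>90)),("grn",(h>45)&(h<85)&(s>120)),("red",((h<6)|(h>174))&(s>170)&(v>60)),("wht",(s<50)&(v>170)),("blk",v<32)):
        B=blobs(n,im,m,b); print(n,nm,[(a,c.tolist(),onz(n,c,145).round(1).tolist()) for a,c in B[:3]])
    x0,y0,x1,y1=b; c=im[y0:y1,x0:x1]; cv2.imwrite(f"pics/{n}c.png",cv2.resize(c,None,fx=z,fy=z,interpolation=cv2.INTER_CUBIC))
E
```

```text
top yel [(69, [350.1, 247.3], [483.2, -120.9, 145.0])]
top grn [(104, [362.0, 244.6], [488.3, -147.0, 145.0])]
top red [(86, [315.9, 254.3], [470.2, -46.2, 145.0]), (19, [270.5, 193.9], [606.7, 50.2, 145.0])]
top wht [(59, [304.6, 256.4], [466.4, -21.5, 145.0])]
top blk [(236, [331.3, 238.7], [503.2, -80.7, 145.0]), (18, [275.3, 260.0], [460.4, 42.4, 145.0]), (7, [276.3, 271.0], [436.5, 40.7, 145.0])]
side yel []
side grn [(55, [338.7, 220.4], [486.2, -147.2, 145.0])]
side red [(34, [318.2, 248.5], [469.5, -46.5, 145.0])]
side wht [(619, [268.0, 295.8], [471.4, 128.4, 145.0]), (280, [278.1, 214.5], [616.0, -65.4, 145.0]), (150, [358.0, 277.9], [345.2, -39.2, 145.0])]
side blk [(112, [318.9, 214.5], [536.7, -130.8, 145.0]), (14, [301.6, 307.4], [393.7, 103.1, 145.0])]
```

View pics/topc.png

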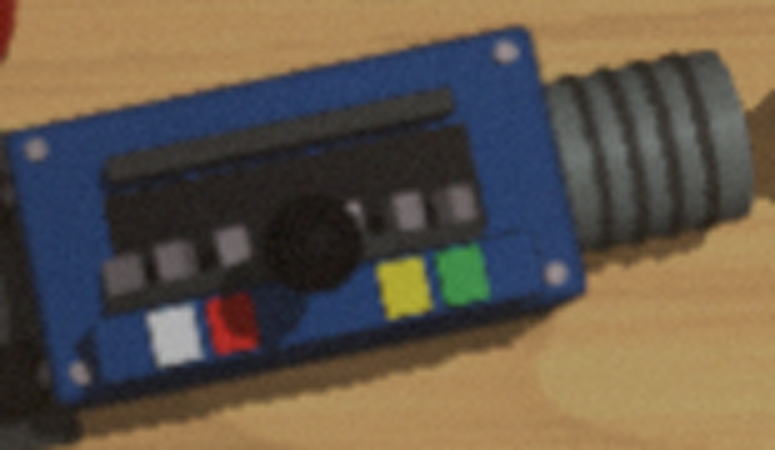

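View pics/sidec.png

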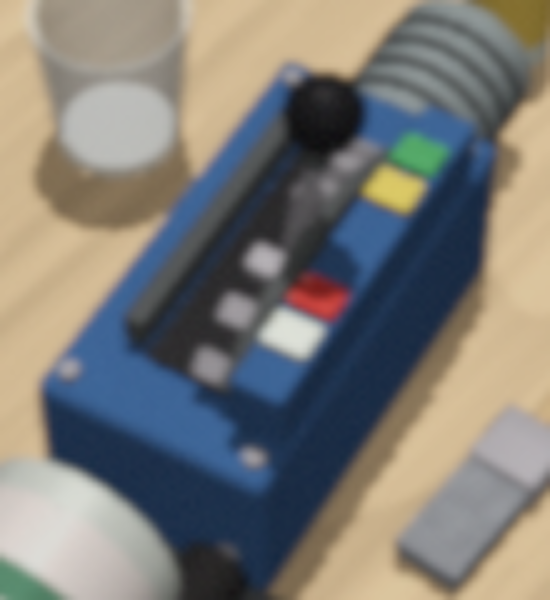

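The crops show four bolts at the corners of the gearbox top. The top-crop tooth tips are at (232,245), (174,260), (123,275), (407,210) and (458,203), and the knob centre is at (312,243). In the side crop the knob is at (325,112).

```bash
cat >> h.py <<'E'
cr=lambda x,y:(270+(x+.5)/5-.5,190+(y+.5)/5-.5)
b=[onz("top",cr(*p),101)[:2] for p in((36,150),(507,52),(556,273),(80,373))]
knob0,err=tri(cr(312,243),(255+325.5/5-.5,190+112.5/5-.5))
cen=np.mean(b,0); ey=(b[0]+b[3]-b[1]-b[2]); ey/=np.linalg.norm(ey); ex=np.array([ey[1],-ey[0]]); psi=np.arctan2(ex[1],ex[0])
def M(p): d=np.asarray(p)[:2]-cen; return np.array([d@ex,d@ey])   # world->mixer
def W(x,y): return cen+x*ex+y*ey
E
python3 - <<'E'
from h import *
from scipy.spatial.transform import Rotation as Rn
print("cen",cen,"psi",psi,[M(p).round(1) for p in b]); print("knob",knob0,err,M(knob0))
for n,uv in dict(yel=(350.1,247.3),grn=(362,244.6),red=(315.9,254.3),wht=(304.6,256.4)).items(): print(n,M(onz("top",uv,145)).round(1))
for x,y,z in((232,245,145),(174,260,138),(123,275,128),(407,210,138),(458,203,128)):
    m=M(onz("top",cr(x,y),z)); print("tooth",m.round(1))
for s in(1,-1):
    y=s*np.r_[ex,0]; z=np.array([0,0,-1.]); q=Rn.from_matrix(np.c_[np.cross(y,z),y,z]).as_quat()
    for p in(W(-27,0),W(15,0),W(15,-100)): print(s,q.round(4),bot.solve_ik([*p,230],q),bot.solve_ik([*p,320],q) is not None)
E
```

```text
cen [523.54263323 -76.02139715] psi 0.17704999138092994 [array([ 52.1, 110.3]), array([  52.1, -110.6]), array([ -52.1, -110.3]), array([-52.1, 110.7])]
knob [494.88627847 -80.82032676 229.14143468] 1.8525550059828564 [-29.05360416   0.32323149]
yel [-47.6 -37.1]
grn [-47.2 -63.7]
red [-47.2  38.8]
wht [-46.7  63.7]
tooth [-13.7  31.6]
tooth [-14.3  57.8]
tooth [-15.1  81.5]
tooth [-13.7 -46.9]
tooth [-14.3 -70.6]
1 [0.6418 0.7669 0.     0.    ] None False
1 [0.6418 0.7669 0.     0.    ] None False
1 [0.6418 0.7669 0.     0.    ] [ 0.03615699  0.20429879 -0.19409399  0.         -1.17240355 -3.00069965] True
-1 [ 0.7669 -0.6418  0.     -0.    ] [ 0.22968539  0.07156196 -0.35265049  0.         -1.14658388 -0.05263539] True
-1 [ 0.7669 -0.6418  0.     -0.    ] [ 0.22533467  0.13985894 -0.27411813  0.         -1.15681925 -0.04828468] True
-1 [ 0.7669 -0.6418  0.     -0.    ] [ 0.03615699  0.20429879 -0.19409399  0.         -1.17240355  0.140893  ] True
```

```bash
cat >> h.py <<'E'
Q=np.array([0.7669,-0.6418,0,0]); 
from scipy.spatial.transform import Rotation as Rn
_y=-np.r_[ex,0]; _z=np.array([0,0,-1.]); Q=Rn.from_matrix(np.c_[np.cross(_y,_z),_y,_z]).as_quat()
def T(x,th,dz=0):   # TCP for knob at mixer x, swing th (+ toward +y)
    r=np.sqrt(220**2-x*x); return np.r_[W(x,r*np.sin(th)),10+r*np.cos(th)-19+dz]
def rep(tag=""):
    s=bot.read_state(); f=s["contact_force"]; m=M(s["tcp_pos"]); g=np.r_[f[:2]@ex,f[:2]@ey,f[2]]
    print(tag,"t%.2f"%s["t"],"mix",m.round(1),"z%.1f"%s["tcp_pos"][2],"F",g.round(1),"w%.1f ff%.1f"%(s["width"],s["finger_force"])); return m,g,s
E
python3 - <<'E'
from h import *
bot.line_to([242.5,-629.4,330],200); 
bot.move_ptp(T(-27,0,100),Q); rep("above")
bot.line_to(T(-27,0),120); rep("down")
bot.move_gripper(38,15); rep("grip")
bot.line_to(T(-15,0),40); rep("x-15")
E
```

```text
above t2.93 mix [-27.   -0.6] z309.3 F [ 0.6 -1.1  0.1] w87.7 ff0.0
down t3.92 mix [-26.5  -0.1] z210.0 F [ 1.1 -0.9  0.5] w87.8 ff0.0
grip t4.82 mix [-25.6   0.1] z209.4 F [ 4.8 -1.8 -3.1] w39.3 ff15.0
x-15 t5.27 mix [-16.4  -0.1] z210.4 F [-5.1  0.7  4.3] w38.9 ff15.0
```

Run:
```python
from h import *
bot.line_to(T(11,0),60); rep("out")
for th in(-.13,-.255): bot.line_to(T(11,th),60); m,g,s=rep("sw")
for x in(6,3,1,-1,-3,-5):
    bot.line_to(T(x,-.255),25); m,g,s=rep(x)
    if g[0]>6: break
```

```text
out t5.85 mix [10.1 -0.3] z210.5 F [-5.9 -2.3  3.8] w39.2 ff15.0
sw t6.47 mix [ 10.6 -28.7] z208.6 F [-4.5 -0.6  1. ] w39.2 ff15.0
sw t7.08 mix [ 10.9 -55.8] z203.3 F [-3.9 -1.1 -1.4] w39.1 ff15.0
6 t7.43 mix [  6.  -55.2] z203.8 F [-2.3  0.2 -2.6] w38.8 ff15.0
3 t7.70 mix [  3.  -55.3] z203.9 F [-1.9  0.8 -2.3] w38.6 ff15.0
1 t7.95 mix [  1.  -55.4] z204.0 F [-1.4  1.5 -2. ] w38.8 ff15.0
-1 t8.20 mix [ -1.  -55.4] z204.0 F [-2.2  1.7 -1.9] w38.7 ff15.0
-3 t8.45 mix [ -3.1 -55.6] z204.0 F [-1.7  1.4 -0.6] w39.4 ff15.0
-5 t8.70 mix [ -5.1 -55.5] z203.9 F [-1.5  0.9 -0.7] w38.7 ff15.0
```

Run:
```python
from h import *
for x in(-8,-11,-14,-17,-20,-23,-25):
    bot.line_to(T(x,-.255),25); m,g,s=rep(x)
    if g[0]>6 or abs(g[1])>10: break
```

```text
-8 t8.97 mix [ -8.3 -55.5] z203.7 F [-1.2  2.2 -1.1] w39.0 ff15.0
-11 t9.23 mix [-11.2 -55.5] z203.6 F [-1.6  0.2 -0.4] w39.2 ff15.0
-14 t9.50 mix [-14.1 -55.4] z203.5 F [-1.3  0.5  0.1] w39.0 ff15.0
-17 t9.77 mix [-17.2 -55.4] z203.3 F [-1.1 -0.  -1.3] w39.2 ff15.0
-20 t10.03 mix [-20.2 -55.2] z202.9 F [-1.   0.7 -1.4] w38.9 ff15.0
-23 t10.30 mix [-23.2 -55.2] z202.7 F [-1.2  0.8 -1.2] w39.1 ff15.0
-25 t10.55 mix [-25.  -55.1] z202.6 F [-1.1  0.1  0.1] w38.8 ff15.0
```

Run:
```python
from h import *
for th in(-.267,-.279,-.255,-.243,-.231,-.255):
    bot.line_to(T(-25,th),25); m,g,s=rep(th)
bot.move_gripper(87); rep("open")
bot.line_to(T(-27,-.255,110),120); bot.line_to([360,-420,330],300); rep("up")
im=bot.camera("top");ims=bot.camera("side")
a=cv2.resize(im[190:280,270:425],None,fx=5,fy=5,interpolation=2)
c=cv2.resize(ims[190:310,255:365],None,fx=3.75,fy=3.75,interpolation=2)
cv2.imwrite("pics/t1.png",a[:,:,::-1]);cv2.imwrite("pics/s1.png",c[:,:,::-1])
```

```text
-0.267 t10.81 mix [-25.  -57.7] z201.8 F [-1.2  1.3  0.2] w39.0 ff15.0
-0.279 t11.07 mix [-25. -59.] z201.4 F [-2.1 10.1  5.7] w39.2 ff15.0
-0.255 t11.43 mix [-25.2 -55.1] z202.4 F [-1.5  1.7  0.3] w38.9 ff15.0
-0.243 t11.68 mix [-25.3 -53.8] z202.8 F [ 1.6 -8.2 -6. ] w39.1 ff15.0
-0.231 t11.94 mix [-25.4 -52.2] z203.2 F [  0.3 -14.5  -8.8] w39.0 ff15.0
-0.255 t12.30 mix [-25.3 -55.4] z202.4 F [-1.3 -2.3 -1.4] w39.2 ff15.0
open t13.25 mix [-25.  -55.2] z202.5 F [-1.   0.2 -0.6] w86.9 ff0.0
up t15.53 mix [-221.2 -309.2] z329.8 F [-0.5  0.6 -0.3] w87.2 ff0.0
```

View pics/t1.png

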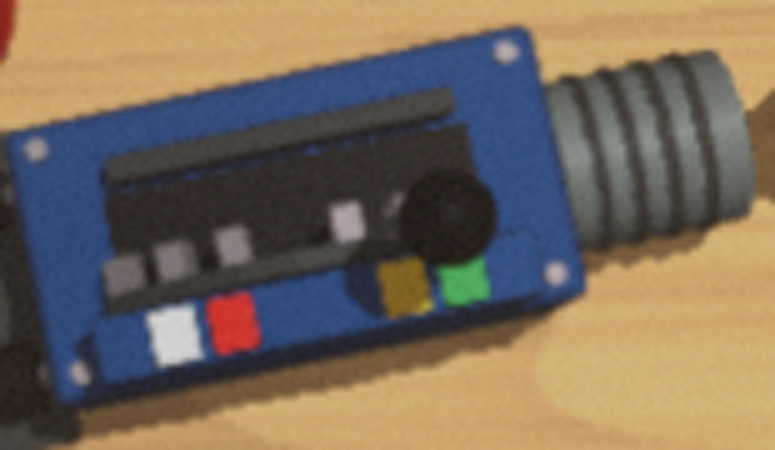

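View pics/s1.png

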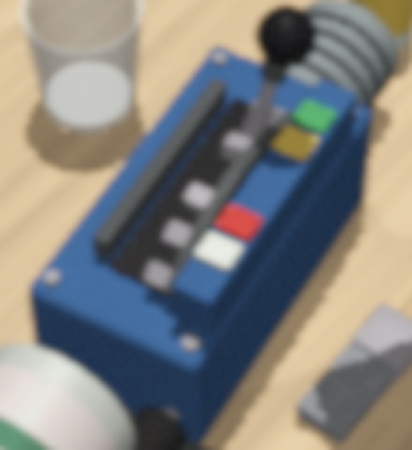

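The knob is now at (448,217) in the top crop and (287,35) in the side crop. Two teeth are visible to its left, so I'll triangulate to confirm the lever is home.

Run:
```python
from h import *
p,e=tri(cr(448,217),(255+287.5/3.75-.5,190+35.5/3.75-.5)); print(p,e,M(p))
print("tooth1",M(onz("top",cr(347,223),145)))
im=cv2.cvtColor(bot.camera("top"),cv2.COLOR_RGB2BGR); cv2.imwrite("pics/full1.png",im); rep()
```

```text
[ 504.55440027 -136.1115456   220.66567122] 1.9952381424236885 [-29.27486495 -55.80646211]
tooth1 [-14.62903115 -19.47575814]
 t15.68 mix [-220.8 -309. ] z330.1 F [-0.2 -0.3 -0.2] w87.0 ff0.0
```

View pics/full1.png

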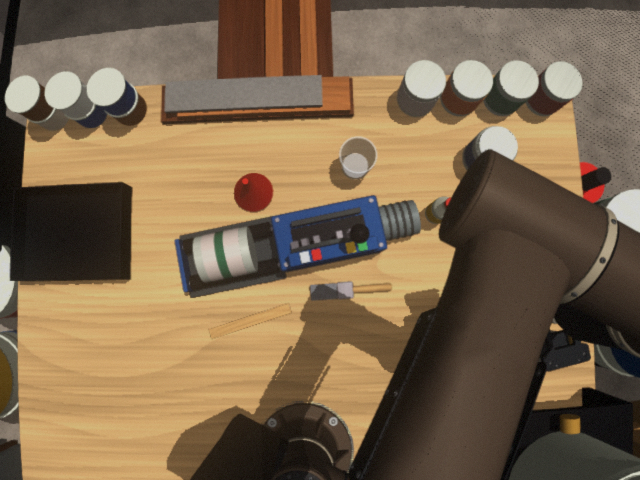

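The picture shows the knob at (360,233), and the things I can see around the mixer are where they were. The knob reads mixer x -29 after release, the same as it measured at the start when fully home. The blade is at y -33, midway between the teeth at -19.5 and -46.9, so it is in the first notch on the -y side, which is the yellow one.

```bash
python3 -c "
from plant import bot
print(bot.close_job())"
```

```text
the job is handed in; nothing more can be done
None
```

The lever is fully home in the yellow notch and staying there by itself; I let go, moved the arm clear, and handed the job in at about 16 s on the robot's clock.

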